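Load the cartridge past the sprung flap

ROBOT

A 6-joint arm with a two-finger parallel gripper is mounted at the origin on the work surface. World frame = base frame: x ahead of the robot, y to its left, z up, the work surface at z = 0. Lengths are in m, angles in rad, forces in N, time in s.
With the tool pointing down it reaches from about 0.275 to 0.85 m from the base axis. Payload 5.2 kg.
Tool frame: the origin (TCP) lies midway between the tips of the shut fingers; the grasp point (between the pads) lies 19 mm behind it; z points along the fingers, y is the direction in which the jaws open and shut (so a half turn about z gives the same grasp; the last joint's range is limited). The gripper opens to 85 mm and grips with 20 to 120 N. Pads are 22 mm wide; open, the fingers measure 114 mm over their backs; the gripper's body (76 mm by 85 mm) begins 54 mm behind the grasp point. The pads swing forward as they close: fully open they stand 13 mm farther back than shut.
Start: joints at [-1.319, 0.259, 1.535, -0, 1.348, -0.203], TCP at [0.242, -0.494, 0.231] pointing down, gripper open.
Joint ranges: [-3.14, 3.14], [-0.91, 2.08], [0.19, 2.58], [-1.22, 4.36], [0.22, 2.71], [-3.12, 3.12]. Speed limits (rad/s): [2.57, 2.57, 3.14, 3.14, 3.14, 3.14].

INTERFACE

Orientations are given as a unit quaternion [x, y, z, w].
In Python, from plant import bot gives the robot as it stands.
- The arm moves only by the tool jog_arm, never from a script. Its argument "commands" is a list of rows, each a list of 6 numbers: the shift along the tool's x, y, z in mm, then the turn, a rotation vector about the tool's x, y, z in rad. In form: [[dx, dy, dz, rx, ry, rz], ...]. A call has exactly 10 rows; each row shifts and turns the commanded pose from where the row before left it, along the tool's axes as they then stand; what a row does not reach is not made up. A row lasts 1/10 s, in which the tool goes at most 50 mm and 8.59 degrees, less where a joint would pass 70% of its speed; a pose out of reach is approached as far as the arm can. A call is refused whole if a number of a shift passes 50 or a number of a turn 0.15, either way. A call with a gripper value outside its range is refused whole. "hand" is the closure, from 0 (fully open) to 1 (shut), set as the call begins (left out, the last holds). The fingers move at their own pace and stop on an object; "newtons" is the grip in N (left out, the last holds). Time passes only in rows, so rows that do not move let the fingers close, or fill a call up. It gives the time, the measured TCP pose, the force and the opening at its end, in the units of the state.
- bot.state(): the state, without advancing time (a new reading comes with each control period).
- bot.camera(name): name is "scene" or "top"; returns a dict with "frame" (420x560x3 uint8, blue, green, red), "depth" (420x560 float32, m along the optical axis (not along the pixel's ray), 0 where there is no reading), "vfov" (degrees; the focal length in pixels is half the picture's height over the tangent of half this angle, whatever the lens; pixels are square), "cx", "cy" (the principal point, pixels), "D" ([k1, k2, p1, p2, k3] as OpenCV has them; the pictures are not rectified), "rvec" (rotation vector, rad) and "tvec" (3), from world to camera coordinates, as OpenCV has them. Camera axes: x right, y down, z forward; pixel columns grow to the right and rows downward; lengths in m; the calibration is good to about 2 mm. A picture is of the moment at which its call begins.
- bot.finish_job(): hands the job in, once; it reports no verdict.
Trained networks look in a picture, given as the dict that the camera call returned (one of the last four; its "shot" number tells which), for a name from the list of things; names that differ only in an ending like _2 or _b are one class to them, and where a whole thing is asked for, a point or a joint stands for the part that bears it (a point fixed in the world has none). Each returns a list of dicts, best first, with "p" (0 to 1); they miss things now and then, are a little off and sometimes report something else, mostly with a low value. They report only what shows in the picture. A call takes as long as a camera call. They do not tell look-alikes from the thing itself.
- bot.find_in(picture, label): "point" ([column, row] in pixels, amid what is visible of it).
- bot.pinpoint(picture, label): "point" ([column, row] in pixels: a listed point, or the origin of a listed thing).
The state is a dict: "t": time; "joint_positions": joint angles; "qvel": joint speeds; "tau": joint torques, N m; "eef_pos": TCP position; "tool_rot": TCP orientation; "contact_force": force on the tool from outside, world axes, zero at the start; "torque": the same for the moment, N m; "gripper_width": opening from 0.0 (shut) to 1.0 (fully open).
Only numpy, scipy, OpenCV 4.12 (cv2) and the standard library are available. Lean on these libraries where they do the work, as an engineer would, in place of code of your own. Each camera call takes 0.05 s, during which the arm holds its last target. There are 200 camera calls.

TASK

Pick up the black cartridge by its fin and load it into the aluminium dosing unit, fin towards the spout: push the sprung steel flap open with the cartridge's back and hold it open while lowering the cartridge into the bay, until the flap springs shut over the shoulder behind the fin. Go down gently until you feel the seat, whose depth differs each time, press until the sprung seat has given about 5 mm (roughly 9 N), hold half a second, then ease off and let go, leaving the cartridge upright on the seat. Do not drop it in, jam it against the unit (35 N at most) or squeeze the seat to its stop, and leave the cups, jar and stirrers alone.

Things in the scene. Friction and masses are not known exactly. Their poses are not given: they have to be found in the camera images.
- cartridge_center (a point): Black plastic cartridge, upright, loose, 0.18-0.35 kg: block 46 (x) x 50 (y) x 60 high; over its front (-x) part a grip fin 18 (x) x 44 (y) mm, flush with the front, rising to 146 above the foot. This point: the block's mid axis, 73 above the foot; z up, -x to the front. Fin's middle: 14 mm to -x. Grip the top 40 mm of the fin firmly across its 44 mm (along y), clear of flap and unit.
- cartridge_foot (a point): Centre of the cartridge's underside (46 x 50 mm), same axes. Behind the fin (+x) the block's top is a flat shoulder 28 mm deep, 60 mm above the foot.
- unit: Fixed aluminium dosing unit, bay lined black, 128 (x) x 88 (y) x 120 mm high, steel spout at its front (-x). Origin at its underside, below the middle of the bay; z up, +x from spout to flap hinge. Walls round the bay: front 14 mm, sides 16, hinge side 62 thick.
- mouth (a point): Centre of the bay's open mouth, 120 mm above the unit's origin, unit's axes. The bay is a well 52 (x) x 56 (y) mm: the cartridge enters with 3 mm play each side, its x and y along the unit's. Down in it is a sprung rubber seat whose height is not measured: its face lies 62 to 92 mm below the mouth, different each time; so the loaded cartridge's shoulder is 2 to 32 mm below the mouth.
- flap (a joint): Steel flap 40 wide (y), 37 long, 3 mm thick, hinged at unit x = +29 mm, 4 above the mouth. 0 = shut: leaning up and forward over the mouth, 50 degrees above level. Opens up and back (+x) to 0.96 rad, springs back. It cannot go down: lowering straight onto it jams. It swings shut by itself when the shoulder gets level with the mouth.
- flap_tip (a point): Centre of the flap's rounded free edge (radius 3 mm); shut: unit x = +7 mm, 30 above the mouth. The cartridge's back face (+x), coming from the spout side with its foot a few mm above the mouth, pushes it open; 2 to 3 N at the tip hold it.
- seat (a joint): Travel of the sprung seat (m): 0 free, grows as it is pressed down, stop at 0.014. Begins to give at 4 N, then 1 mm per N (9 N: 5 mm). Home is more than 3 mm; more than 10 mm is too hard.
- cups_center (a point): Bystander: stack of upturned paper cups, 80 mm across, 104 high; this point half-way up.
- jar_center (a point): Bystander: jar with steel cap, 68 mm across, 100 high; this point half-way up.
- stirrers_center (a point): Bystander: open white box of wooden stirrers, 100 x 70 x 60 mm, stirrers to 88; this point half-way up the box.
Mind the look-alikes: they are no part of the job. Leave any purple or yellow look-alike of the unit alone.

How it is judged:
By the outcome, as a careful person would: the job done as asked, in the order asked, and still so for the second after the job is handed in, with the robot touching nothing.
It also fails if it takes over 45 s, if anything falls off the work surface, if the arm or the gripper's body presses on something with over 40 N, if the wrist force passes 120 N, or if a joint passes its speed limit or range.

## Working session

There is one attempt and no reset: what is moved stays moved. The work goes in short steps, Python scripts to look and compute and a tool call to move; the robot and the scene stay as the last step left them, time stands still between calls to the robot, and variables do not carry over. Pictures are saved under pics/ and viewed, about 8 in all and at most 12, crops included, and the job is handed in when it is done.

Besides the shell and the picture viewer there is one more tool, called after "Call:" as name(argument=value, ...), one argument or row to a line, values as JSON. jog_arm: Moves the arm, as the interface text tells. Its arguments: {"type":"object","properties":{"commands":{"type":"array"},"hand":{"type":"number"},"newtons":{"type":"number"}},"required":["commands"]}

```bash
mkdir -p pics; ls
cat > h.py <<'E'
import numpy as np, cv2
from plant import bot
from scipy.spatial.transform import Rotation as R
def K(p):
    f=p["frame"].shape[0]/2/np.tan(np.radians(p["vfov"])/2)
    return np.array([[f,0,p["cx"]],[0,f,p["cy"]],[0,0,1]])
def cam(p): return cv2.Rodrigues(np.array(p["rvec"],float))[0],np.array(p["tvec"],float).ravel()
def ray(p,uv):
    n=cv2.undistortPoints(np.array([[uv]],float),K(p),np.array(p["D"],float))[0,0]
    Rm,t=cam(p); return -Rm.T@t, Rm.T@np.array([n[0],n[1],1])
def atz(p,uv,z):
    o,d=ray(p,uv); return o+d*(z-o[2])/d[2]
def cloud(p):
    h,w=p["depth"].shape
    g=np.stack(np.meshgrid(np.arange(w),np.arange(h)),-1).reshape(-1,1,2).astype(float)
    n=cv2.undistortPoints(g,K(p),np.array(p["D"],float))[:,0]
    z=p["depth"].ravel(); c=np.c_[n*z[:,None],z]; Rm,t=cam(p)
    X=(c-t)@Rm; X[z==0]=np.nan
    return X.reshape(h,w,3)
def tri(p,a,q,b):
    o1,d1=ray(p,a);o2,d2=ray(q,b);s=np.linalg.lstsq(np.c_[d1,-d2],o2-o1,rcond=None)[0]
    A=o1+d1*s[0];B=o2+d2*s[1];return (A+B)/2,np.linalg.norm(A-B)
def proj(p,X): return cv2.projectPoints(np.array(X,float).reshape(-1,3),np.array(p["rvec"],float),np.array(p["tvec"],float),K(p),np.array(p["D"],float))[0][:,0]
E
python3 - <<'E'
from h import *
import pickle
s=bot.camera("scene");t=bot.camera("top")
pickle.dump((s,t),open("p0.pkl","wb"))
cv2.imwrite("pics/s0.png",s["frame"]);cv2.imwrite("pics/t0.png",t["frame"])
for l in ["cartridge_center","cartridge_foot","unit","mouth","flap_tip","cups_center","jar_center","stirrers_center"]:
    for n,p in(("s",s),("t",t)):
        print(l,n,[(np.round(x["point"]).tolist(),round(x["p"],2)) for x in bot.pinpoint(p,l)][:4])
st=bot.state();print(st["t"],st["eef_pos"],st["tool_rot"],st["contact_force"])
E
```

```text
pics
cartridge_center s [([324.0, 257.0], 0.69), ([201.0, 116.0], 0.26)]
cartridge_center t [([227.0, 210.0], 0.71), ([151.0, 243.0], 0.67)]
cartridge_foot s [([322.0, 268.0], 0.66)]
cartridge_foot t [([224.0, 212.0], 0.58)]
unit s [([240.0, 179.0], 0.96), ([298.0, 201.0], 0.74), ([287.0, 135.0], 0.63), ([322.0, 267.0], 0.56)]
unit t [([344.0, 291.0], 0.96), ([334.0, 224.0], 0.68), ([282.0, 244.0], 0.56)]
mouth s [([290.0, 106.0], 0.94), ([232.0, 152.0], 0.79), ([301.0, 171.0], 0.6)]
mouth t [([284.0, 244.0], 0.87), ([348.0, 291.0], 0.7), ([341.0, 221.0], 0.57)]
flap_tip s [([288.0, 100.0], 0.66), ([297.0, 168.0], 0.54)]
flap_tip t [([340.0, 214.0], 0.51), ([283.0, 242.0], 0.51), ([351.0, 286.0], 0.43)]
cups_center s [([200.0, 115.0], 0.61)]
cups_center t [([405.0, 240.0], 0.96)]
jar_center s [([416.0, 302.0], 0.66), ([234.0, 143.0], 0.31), ([200.0, 114.0], 0.22)]
jar_center t [([150.0, 244.0], 0.59)]
stirrers_center s [([205.0, 297.0], 0.84)]
stirrers_center t [([265.0, 133.0], 0.94)]
0.9 [ 0.24165578 -0.49406685  0.23130818] [ 9.74252171e-01  2.25461099e-01  2.12499594e-06 -3.31134785e-06] [-0.51099337 -0.15826317 -0.1809458 ]
```

View pics/s0.png

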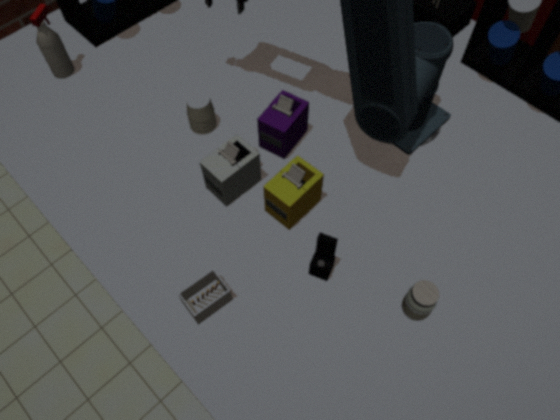

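View pics/t0.png

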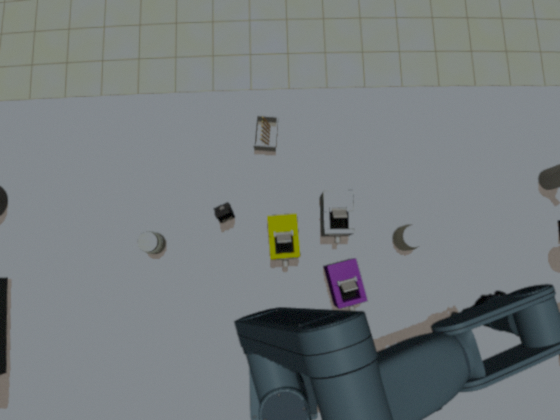

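The scene picture shows the aluminium unit at (231,170), yellow at (293,192), purple at (283,123) and the cartridge at (323,257). In the top picture they are at (338,212), (284,237), (345,283) and (224,212). Candidates for the unit are these three, and I choose the grey one. Candidates for the cartridge are only the black block (the net's (151,243) is the jar). Next: metric measurement and one close crop.

Run:
```python
from h import *
import pickle
s,t=pickle.load(open("p0.pkl","rb"))
for n,p in(("s",s),("t",t)):
    Rm,tt=cam(p);print(n,"campos",np.round(-Rm.T@tt,3),"f",K(p)[0,0])
cs,ct=cloud(s),cloud(t)
print("table",np.nanmedian(ct[150:200,60:200,2]),np.nanmedian(cs[340:380,230:330,2]))
for nm,a,b,c,box in(("unit",ct,t,None,(310,180,370,250)),("unit s",cs,s,None,(195,130,265,205)),("cart",ct,t,None,(205,195,245,230)),("cart s",cs,s,None,(303,228,342,282))):
    x0,y0,x1,y1=box;P=a[y0:y1,x0:x1].reshape(-1,3);P=P[np.isfinite(P[:,2])]
    h,e=np.histogram(P[:,2],np.arange(-.02,.18,.01));print(nm,h.tolist())
    for lo,hi in ((.112,.128),(.05,.07),(.136,.156)):
        Q=P[(P[:,2]>lo)&(P[:,2]<hi)]
        if len(Q)>8: print("  z",lo,hi,len(Q),"med",np.round(np.median(Q,0),4),"rect",cv2.minAreaRect((Q[:,:2]*1000).astype(np.float32)))
print("cart tri",tri(s,[324,257],t,[227,210]),"foot",tri(s,[322,268],t,[224,212]),atz(t,[224,212],0))
def crop(p,b,k): x0,y0,x1,y1=b;return cv2.convertScaleAbs(cv2.resize(p["frame"][y0:y1,x0:x1],None,fx=k,fy=k,interpolation=cv2.INTER_CUBIC),alpha=1.5,beta=20)
A=crop(t,(305,175,370,255),5);B=crop(t,(200,190,250,230),8)
C=crop(s,(195,125,265,210),5);D=crop(s,(300,225,350,285),6)
W=np.zeros((600,800,3),np.uint8)
def put(I,x,y,w,h): 
    k=min(w/I.shape[1],h/I.shape[0]);I=cv2.resize(I,None,fx=k,fy=k);W[y:y+I.shape[0],x:x+I.shape[1]]=I[:h,:w]
put(A,0,0,390,300);put(B,400,0,390,300);put(C,0,300,390,300);put(D,400,300,390,300)
cv2.imwrite("pics/c1.png",W)
```

```text
s campos [0.94  0.447 1.109] f 485.59574969720916
t campos [0.359 0.01  1.48 ] f 468.3599071182068
table 0.0002518264444377434 -0.00014264023025479145
unit [2, 1195, 1421, 16, 16, 14, 17, 171, 61, 53, 44, 39, 34, 433, 545, 56, 32, 30, 0]
  z 0.112 0.128 957 med [ 0.5346 -0.1759  0.1204] rect ((517.5303955078125, -177.12652587890625), (89.88056182861328, 128.6719970703125), 89.50426483154297)
  z 0.05 0.07 232 med [ 0.492  -0.1756  0.0574] rect ((503.7509765625, -174.4048614501953), (84.5567398071289, 147.56350708007812), 89.52188873291016)
  z 0.136 0.156 72 med [ 0.5063 -0.1754  0.146 ] rect ((509.0688781738281, -176.99095153808594), (40.387290954589844, 19.422130584716797), 87.90714263916016)
unit s [0, 697, 1589, 162, 130, 139, 110, 169, 160, 183, 161, 156, 155, 507, 706, 98, 71, 32, 0]
  z 0.112 0.128 1128 med [ 0.5381 -0.1722  0.1206] rect ((518.9410400390625, -136.58731079101562), (175.8392791748047, 130.13302612304688), 89.67749786376953)
  z 0.05 0.07 329 med [ 0.5181 -0.1371  0.0598] rect ((480.6910095214844, -136.53903198242188), (209.4368896484375, 169.87745666503906), 0.3
[... 755 characters left out ...]
39, 37, 34, 43, 36, 40, 40, 160, 4, 0]
  z 0.112 0.128 62 med [0.5305 0.1658 0.1205] rect ((529.0974731445312, 165.1043701171875), (14.574804306030273, 45.800048828125), 39.72843933105469)
  z 0.05 0.07 315 med [0.5441 0.1704 0.0606] rect ((537.763671875, 166.16607666015625), (45.90711212158203, 51.14906692504883), 24.346099853515625)
  z 0.136 0.156 173 med [0.5252 0.162  0.1462] rect ((523.9671630859375, 160.76829528808594), (19.673858642578125, 43.68688201904297), 21.226839065551758)
cart tri (array([0.53392666, 0.16038909, 0.06393299]), np.float64(0.01356777878266557)) foot (array([0.53727704, 0.16964572, 0.01787079]), np.float64(0.0011919271358695248)) [0.53981439 0.17111589 0.        ]
```

View pics/c1.png

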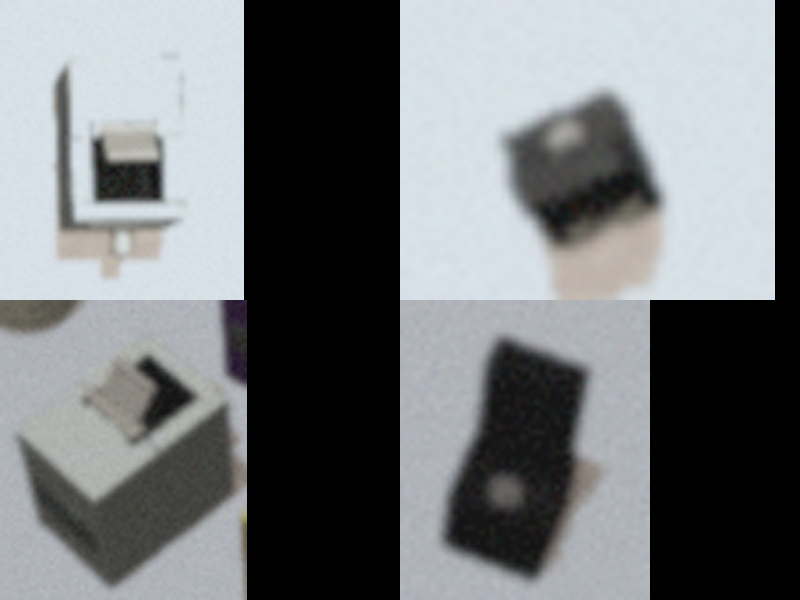

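The crops confirm the choices. The grey unit has a black-lined bay, the flap towards world +x and the spout towards -x. The cartridge stands alone with its fin to -x, yaw about 22.6°. Measured unit size is 90x129 mm at z 0.120, and the fin top is 18x44 mm at z 0.146, both matching the description. The fin's middle is about (0.5236, 0.1614).

Call:
jog_arm(
  commands=[
    [10, -8.6, 0, 0, 0, 0],
    [20, -17.2, 0, 0, 0, 0],
    [28, -24, 0, 0, 0, 0],
    [28, -24, 0, 0, 0, 0],
    [28, -24, 0, 0, 0, 0],
    [28, -24, 0, 0, 0, 0],
    [28, -24, 0, 0, 0, 0],
    [28, -24, 0, 0, 0, 0],
    [28, -24, 0, 0, 0, 0],
    [28, -24, 0, 0, 0, 0],
  ],
  hand=0,
  newtons=60,
)

```text
t: 1.9
eef_pos: [0.3742, -0.1846, 0.2315]
tool_rot: [0.974, 0.225, 0.0, 0.0]
contact_force: [0.1, -0.1, -0.3]
gripper_width: 1.0
```

Call:
jog_arm(
  commands=[
    [32, -27.5, 0, 0, 0, 0],
    [32, -27.5, 0, 0, 0, 0],
    [32, -27.5, 0, 0, 0, 0],
    [32, -27.5, 0, 0, 0, 0],
    [32, -27.5, 0, 0, 0, 0],
    [32, -27.5, 0, 0, 0, 0],
    [32, -27.5, 0, 0, 0, 0],
    [32, -27.5, 0, 0, 0, 0.02],
    [21, -18, 0, 0, 0, 0.02],
    [10, -9.2, 0, 0, 0, 0.02],
  ],
)

```text
t: 2.9
eef_pos: [0.5241, 0.164, 0.2312]
tool_rot: [0.98, 0.197, 0.0, -0.0]
contact_force: [-0.0, -0.4, -0.3]
gripper_width: 0.999
```

```bash
cat >> h.py <<'E'
def go(x,y,z,deg):
    s=bot.state();Rt=R.from_quat(s["tool_rot"])
    G=R.from_euler("z",deg,degrees=True)*R.from_euler("x",180,degrees=True)
    print("t",round(s["t"],2),"pos",np.round(s["eef_pos"],4),"yaw",np.round(Rt.as_matrix()[:2,0],4),np.round(np.degrees(np.arctan2(*Rt.as_matrix()[1::-1,0])),2),"F",np.round(s["contact_force"],2),"w",round(s["gripper_width"],3))
    print("shift",np.round(Rt.inv().apply(np.array([x,y,z])-s["eef_pos"])*1000,1),"turn",np.round((Rt.inv()*G).as_rotvec(),4))
E
python3 -c "
from h import *
go(.5236,.1614,.104,22.6)"
```

```text
t 2.9 pos [0.5241 0.164  0.2312] yaw [0.9223 0.3864] 22.73 F [-0.01 -0.37 -0.29] w 0.999
shift [ -1.5   2.3 127.2] turn [-0.0008 -0.0002  0.0023]
```

Call:
jog_arm(
  commands=[
    [-1.5, 2.3, 5, 0, 0, 0.002],
    [0, 0, 15, 0, 0, 0],
    [0, 0, 20, 0, 0, 0],
    [0, 0, 20, 0, 0, 0],
    [0, 0, 20, 0, 0, 0],
    [0, 0, 18, 0, 0, 0],
    [0, 0, 14, 0, 0, 0],
    [0, 0, 10, 0, 0, 0],
    [0, 0, 5, 0, 0, 0],
    [0, 0, 0, 0, 0, 0],
  ],
)

```text
t: 3.9
eef_pos: [0.5233, 0.1578, 0.1039]
tool_rot: [0.981, 0.195, -0.001, -0.0]
contact_force: [-0.6, -0.8, 0.2]
gripper_width: 1.002
```

Run:
```python
from h import *
go(.5236,.1614,.104,22.6)
s=bot.camera("scene");t=bot.camera("top")
for p in(s,t):
    c=cloud(p).reshape(-1,3);
    for lo,hi in((.05,.07),):
        Q=c[(np.hypot(c[:,0]-.537,c[:,1]-.167)<.045)&(c[:,2]>lo)&(c[:,2]<hi)]
        if len(Q)>8:print(len(Q),np.round(np.median(Q,0),4))
A=np.hstack([cv2.resize(p["frame"][y-45:y+45,x-55:x+55],(400,327),interpolation=cv2.INTER_CUBIC) for p,x,y in((s,323,245),(t,226,205))])
cv2.imwrite("pics/g1.png",cv2.convertScaleAbs(A,alpha=1.6,beta=25))
```

```text
t 3.9 pos [0.5233 0.1578 0.1039] yaw [0.9239 0.3826] 22.49 F [-0.56 -0.8   0.24] w 1.002
shift [ 1.6 -3.2 -0.1] turn [-0.0003  0.001  -0.0019]
315 [0.5438 0.1696 0.0603]
```

View pics/g1.png

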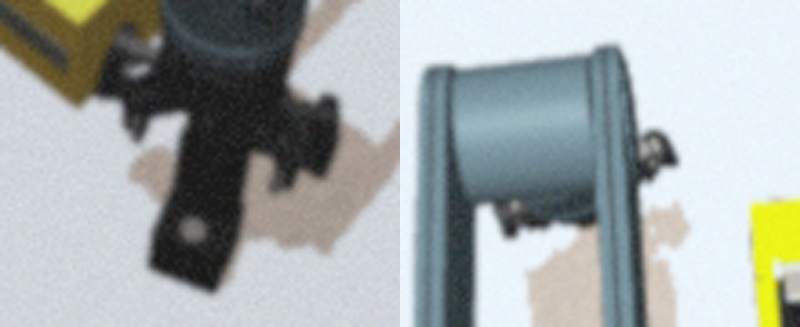

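The fingers straddle the fin (scene crop, fin at about (205,150), fingers at (130,110) and (300,140)). I correct the small lateral offset, then close.

Call:
jog_arm(
  commands=[
    [1.6, -3.2, 0, 0, 0, -0.002],
    [0, 0, 0, 0, 0, 0],
    [0, 0, 0, 0, 0, 0],
    [0, 0, 0, 0, 0, 0],
    [0, 0, 0, 0, 0, 0],
    [0, 0, 0, 0, 0, 0],
    [0, 0, 0, 0, 0, 0],
    [0, 0, 0, 0, 0, 0],
    [0, 0, 0, 0, 0, 0],
    [0, 0, 0, 0, 0, 0],
  ],
)

```text
t: 5.0
eef_pos: [0.5241, 0.1617, 0.1043]
tool_rot: [0.981, 0.196, -0.0, -0.0]
contact_force: [0.4, 0.3, -0.1]
gripper_width: 1.007
```

Call:
jog_arm(
  commands=[
    [0, 0, 0, 0, 0, 0],
    [0, 0, 0, 0, 0, 0],
    [0, 0, 0, 0, 0, 0],
    [0, 0, 0, 0, 0, 0],
    [0, 0, 0, 0, 0, 0],
    [0, 0, 0, 0, 0, 0],
    [0, 0, 0, 0, 0, 0],
    [0, 0, 0, 0, 0, 0],
    [0, 0, 0, 0, 0, 0],
    [0, 0, 0, 0, 0, 0],
  ],
  hand=1,
  newtons=70,
)

```text
t: 6.0
eef_pos: [0.5244, 0.1617, 0.1046]
tool_rot: [0.981, 0.196, 0.0, 0.0]
contact_force: [0.5, 0.5, 4.6]
gripper_width: 0.505
```

Gripped: the opening of 0.505 is about 43 mm, which matches the fin. Next I lift and turn to the unit's yaw (about -0.2°).

Call:
jog_arm(
  commands=[
    [0, 0, -3, 0, 0, 0],
    [0, 0, -6, 0, 0, 0],
    [0, 0, -14, 0, 0, 0],
    [0, 0, -24, 0, 0, 0.05],
    [0, 0, -30, 0, 0, 0.06],
    [0, 0, -32, 0, 0, 0.07],
    [0, 0, -32, 0, 0, 0.08],
    [0, 0, -28, 0, 0, 0.07],
    [0, 0, -18, 0, 0, 0.05],
    [0, 0, -8, 0, 0, 0.018],
  ],
  newtons=100,
)

```text
t: 7.0
eef_pos: [0.5245, 0.1619, 0.3012]
tool_rot: [1.0, -0.002, 0.001, -0.0]
contact_force: [0.8, -0.6, -2.4]
gripper_width: 0.501
```

Call:
jog_arm(
  commands=[
    [-2, 10, 0, 0, 0, 0],
    [-5, 25, 0, 0, 0, 0],
    [-10, 40, 0, 0, 0, 0],
    [-10, 45, 0, 0, 0, 0],
    [-10, 45, 0, 0, 0, 0],
    [-10, 45, 0, 0, 0, 0],
    [-10, 45, 0, 0, 0, 0],
    [-9, 40, 0, 0, 0, 0],
    [-6, 28, 0, 0, 0, 0],
    [-3, 16, 0, 0, 0, 0],
  ],
)

```text
t: 8.0
eef_pos: [0.446, -0.1794, 0.2974]
tool_rot: [1.0, -0.002, -0.002, -0.001]
contact_force: [-0.9, 0.4, -2.6]
gripper_width: 0.503
```

Run:
```python
from h import *
go(.4498,-.1773,.25,-.2)
s=bot.camera("scene");t=bot.camera("top")
go(.4498,-.1773,.25,-.2)
cv2.imwrite("pics/m1.png",cv2.convertScaleAbs(np.hstack([cv2.resize(p["frame"][y-60:y+60,x-65:x+65],(400,369),interpolation=cv2.INTER_CUBIC) for p,x,y in((s,235,140),(t,338,220))]),alpha=1.6,beta=25))
```

```text
t 8.0 pos [ 0.446  -0.1794  0.2974] yaw [ 1.     -0.0049] -0.28 F [-0.9   0.43 -2.56] w 0.503
shift [ 4.  -2.1 47.3] turn [-0.0011  0.0035 -0.0014]
t 8.1 pos [ 0.4464 -0.1792  0.2974] yaw [ 1.    -0.006] -0.34 F [-0.48  0.22 -2.17] w 0.505
shift [ 3.6 -1.9 47.3] turn [-0.0011  0.0034 -0.0025]
```

View pics/m1.png

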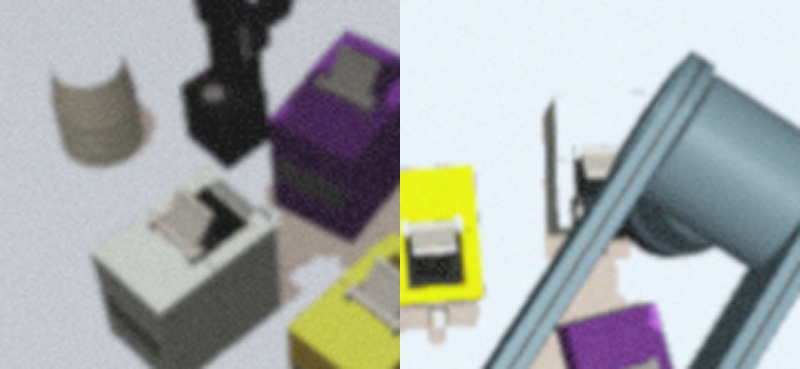

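The scene crop shows the cartridge hanging upright from the gripper at about (225,115), in front of the spout side and clear of the purple unit. I go lower and then measure the held block against the unit.

Call:
jog_arm(
  commands=[
    [2, -1, 5, 0, 0, 0],
    [1, -1, 9, 0, 0.001, 0],
    [0, 0, 10, 0, 0.001, 0],
    [0, 0, 8, 0, 0.001, 0],
    [0, 0, 5, 0, 0, 0],
    [0, 0, 3, 0, 0, 0],
    [0, 0, 0, 0, 0, 0],
    [0, 0, 0, 0, 0, 0],
    [0, 0, 0, 0, 0, 0],
    [0, 0, 0, 0, 0, 0],
  ],
)

```text
t: 9.1
eef_pos: [0.4512, -0.1752, 0.2597]
tool_rot: [1.0, -0.002, 0.002, 0.0]
contact_force: [-0.4, -0.0, -1.6]
gripper_width: 0.505
```

```bash
cat > meas.py <<'E'
from h import *
go(.4498,-.1773,.230,-.2)
s=bot.camera("scene");c=cloud(s)
e=bot.state()["eef_pos"];foot=e[2]-.104
P=c.reshape(-1,3);near=(abs(P[:,0]-e[0]-.014)<.05)&(abs(P[:,1]-e[1])<.05)
f=s["frame"].astype(int).reshape(-1,3); dark=f.max(1)<75
Q=P[near&(abs(P[:,2]-foot-.06)<.006)&dark]
print("n",len(Q),"shoulder z",np.round(np.median(Q[:,2]),4),"pct",np.round(np.percentile(Q,[1,5,50,95,99],0)[:,:2],4).tolist())
G=P[near&(P[:,2]>foot+.065)&(P[:,2]<foot+.095)&dark&(P[:,0]<e[0]+.02)]
print("fin pts",len(G),np.round(np.percentile(G,[5,50,95],0),4).tolist())
B=P[near&(P[:,2]>foot+.005)&(P[:,2]<foot+.053)&dark]
print("block",len(B))
n=lambda A:np.linalg.svd(A-A.mean(0))[2][2]
back=B[(B[:,0]>e[0]+.031)]
print("back face x med",np.round(np.median(back,0),4))
side=B[B[:,1]>e[1]+.021]; print("side face y",np.round(np.median(side,0),4))
for A,nm in((back,"back"),(side,"side"),(Q,"shoulder")):
    if len(A)>20:
        m=np.median(A,0);A=A[np.linalg.norm(A-m,axis=1)<.035];print(nm,len(A),"normal",np.round(n(A),3))
U=P[(abs(P[:,0]-.518)<.085)&(abs(P[:,1]+.177)<.065)&(abs(P[:,2]-.120)<.004)&(f.max(1)>90)]
print("unit now",np.round(np.percentile(U,[.5,2,98,99.5],0)[:,:2],4).tolist())
E
python3 meas.py
```

```text
t 9.1 pos [ 0.4512 -0.1752  0.2597] yaw [ 1.     -0.0033] -0.19 F [-0.4  -0.04 -1.63] w 0.505
shift [-1.5  2.1 29.7] turn [ 0.0004 -0.0036  0.0002]
n 255 shoulder z 0.2159 pct [[0.4433, -0.1999], [0.4503, -0.1963], [0.4713, -0.1702], [0.4874, -0.1518], [0.4886, -0.1508]]
fin pts 124 [[0.446, -0.1925, 0.2219], [0.4593, -0.1642, 0.2358], [0.4617, -0.1534, 0.2485]]
block 331
back face x med [ 0.4874 -0.1724  0.1864]
side face y [ 0.4672 -0.1521  0.1857]
back 168 normal [1.    0.022 0.012]
side 183 normal [-0.018 -1.    -0.008]
shoulder 255 normal [0.04  0.032 0.999]
unit now [[0.4588, -0.2234], [0.4639, -0.2221], [0.58, -0.1361], [0.5813, -0.1351]]
```

Call:
jog_arm(
  commands=[
    [0, 0.5, 4, 0, -0.001, 0],
    [0, 0.5, 7, 0, -0.001, 0],
    [0, 0.5, 7, 0, -0.001, 0],
    [0, 0, 6, 0, 0, 0],
    [0, 0, 4, 0, 0, 0],
    [0, 0, 2, 0, 0, 0],
    [0, 0, 0, 0, 0, 0],
    [0, 0, 0, 0, 0, 0],
    [0, 0, 0, 0, 0, 0],
    [0, 0, 0, 0, 0, 0],
  ],
)

```text
t: 10.15
eef_pos: [0.4513, -0.1766, 0.2296]
tool_rot: [1.0, -0.002, 0.0, 0.0]
contact_force: [0.1, 0.2, -1.2]
gripper_width: 0.504
```

Run:
```python
exec(open("meas.py").read())
go(.4813,-.1767,.229,-.2)
```

```text
t 10.15 pos [ 0.4513 -0.1766  0.2296] yaw [ 1.     -0.0032] -0.19 F [ 0.08  0.23 -1.15] w 0.504
shift [-1.5  0.7 -0.4] turn [ 0.0003 -0.0005  0.0003]
n 245 shoulder z 0.1859 pct [[0.4436, -0.2], [0.4503, -0.1971], [0.4723, -0.1723], [0.4871, -0.1537], [0.4883, -0.1523]]
fin pts 131 [[0.4454, -0.1943, 0.1918], [0.4586, -0.1653, 0.206], [0.4606, -0.155, 0.2189]]
block 319
back face x med [ 0.4873 -0.1715  0.1545]
side face y [ 0.465  -0.1535  0.1553]
back 164 normal [ 0.995 -0.063  0.076]
side 169 normal [ 0.011  1.    -0.006]
shoulder 245 normal [-0.039 -0.035 -0.999]
unit now [[0.4585, -0.2231], [0.4652, -0.2215], [0.5801, -0.1363], [0.5811, -0.1348]]
t 10.2 pos [ 0.4512 -0.1766  0.2295] yaw [ 1.     -0.0032] -0.18 F [-0.29  0.05 -2.71] w 0.502
shift [30.1  0.   0.6] turn [ 0.0003 -0.0004  0.0003]
```

Call:
jog_arm(
  commands=[
    [3, 0, 0, 0, 0, 0],
    [4, 0, 0, 0, 0, 0],
    [4, 0, 0, 0, 0, 0],
    [4, 0, 0, 0, 0, 0],
    [4, 0, 0, 0, 0, 0],
    [4, 0, 0, 0, 0, 0],
    [3.5, 0, 0, 0, 0, 0],
    [2.5, 0, 0, 0, 0, 0],
    [1.5, 0, 0, 0, 0, 0],
    [0, 0, 0, 0, 0, 0],
  ],
)

```text
t: 11.2
eef_pos: [0.4818, -0.1766, 0.2292]
tool_rot: [1.0, -0.002, 0.0, -0.0]
contact_force: [-3.0, 0.6, -0.8]
gripper_width: 0.506
```

```bash
sed -i 's/e\[0\]-.014)<.05/e[0]-.010)<.045/' meas.py
python3 - <<'E'
exec(open("meas.py").read())
go(.4815,-.1767,.229,-.2)
cv2.imwrite("pics/f1.png",cv2.convertScaleAbs(cv2.resize(s["frame"][90:210,170:290],(600,600),interpolation=cv2.INTER_CUBIC),alpha=1.6,beta=25))
E
```

```text
t 11.2 pos [ 0.4818 -0.1766  0.2292] yaw [ 1.    -0.003] -0.17 F [-2.95  0.62 -0.78] w 0.506
shift [-32.    0.8  -0.8] turn [-0.0001 -0.0001  0.0005]
n 254 shoulder z 0.1855 pct [[0.4741, -0.201], [0.4813, -0.1982], [0.502, -0.1719], [0.5174, -0.1532], [0.519, -0.1518]]
fin pts 126 [[0.4744, -0.1947, 0.1912], [0.4892, -0.1651, 0.205], [0.4909, -0.1553, 0.2182]]
block 325
back face x med [ 0.5192 -0.17    0.1534]
side face y [ 0.4957 -0.1536  0.1535]
back 170 normal [0.987 0.087 0.133]
side 176 normal [ 0.011  1.    -0.008]
shoulder 254 normal [-0.039 -0.035 -0.999]
unit now [[0.4647, -0.223], [0.4701, -0.2212], [0.5801, -0.1358], [0.581, -0.1349]]
t 11.25 pos [ 0.4817 -0.1766  0.2292] yaw [ 1.     -0.0031] -0.18 F [-2.52  0.44 -1.65] w 0.503
shift [-0.2  0.1  0.2] turn [-0.0001  0.0001  0.0004]
```

View pics/f1.png

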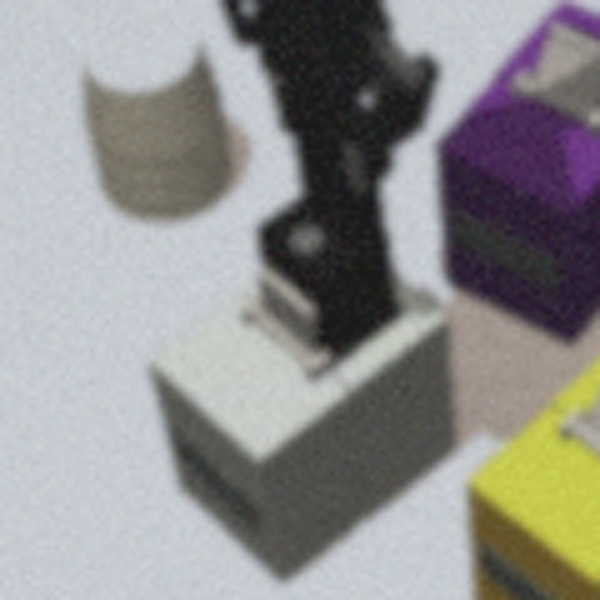

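The flap is pushed open by the cartridge's back, at about (290,305) in the crop, with Fx about -3 N as expected. Now I lower slowly into the mouth.

Call:
jog_arm(
  commands=[
    [0, 0, 1, 0, 0, 0],
    [0, 0, 1, 0, 0, 0],
    [0, 0, 1, 0, 0, 0],
    [0, 0, 1, 0, 0, 0],
    [0, 0, 1, 0, 0, 0],
    [0, 0, 0.5, 0, 0, 0],
    [0, 0, 0.5, 0, 0, 0],
    [0, 0, 0.5, 0, 0, 0],
    [0, 0, 0.5, 0, 0, 0],
    [0, 0, 0.5, 0, 0, 0],
  ],
)

```text
t: 12.25
eef_pos: [0.4816, -0.1766, 0.2218]
tool_rot: [1.0, -0.002, 0.0, 0.0]
contact_force: [-2.4, -0.2, -2.2]
gripper_width: 0.505
```

Call:
jog_arm(
  commands=[
    [0, 0, 1, 0, 0, 0],
    [0, 0, 1, 0, 0, 0],
    [0, 0, 1, 0, 0, 0],
    [0, 0, 1, 0, 0, 0],
    [0, 0, 1, 0, 0, 0],
    [0, 0, 1, 0, 0, 0],
    [0, 0, 1, 0, 0, 0],
    [0, 0, 1, 0, 0, 0],
    [0, 0, 1, 0, 0, 0],
    [0, 0, 1, 0, 0, 0],
  ],
)

```text
t: 13.25
eef_pos: [0.4816, -0.1766, 0.2117]
tool_rot: [1.0, -0.002, -0.0, -0.0]
contact_force: [-3.1, 0.1, -0.7]
gripper_width: 0.5
```

Call:
jog_arm(
  commands=[
    [0, 0, 1, 0, 0, 0],
    [0, 0, 1.5, 0, 0, 0],
    [0, 0, 1.5, 0, 0, 0],
    [0, 0, 1.5, 0, 0, 0],
    [0, 0, 1.5, 0, 0, 0],
    [0, 0, 1.5, 0, 0, 0],
    [0, 0, 1.5, 0, 0, 0],
    [0, 0, 1.5, 0, 0, 0],
    [0, 0, 1.5, 0, 0, 0],
    [0, 0, 1, 0, 0, 0],
  ],
)

```text
t: 14.25
eef_pos: [0.4815, -0.1766, 0.1976]
tool_rot: [1.0, -0.002, -0.0, -0.0]
contact_force: [-2.6, 0.9, -1.4]
gripper_width: 0.506
```

Call:
jog_arm(
  commands=[
    [0, 0, 2, 0, 0, 0],
    [0, 0, 2, 0, 0, 0],
    [0, 0, 2, 0, 0, 0],
    [0, 0, 2, 0, 0, 0],
    [0, 0, 2, 0, 0, 0],
    [0, 0, 2, 0, 0, 0],
    [0, 0, 2, 0, 0, 0],
    [0, 0, 2, 0, 0, 0],
    [0, 0, 1, 0, 0, 0],
    [0, 0, 1, 0, 0, 0],
  ],
)

```text
t: 15.25
eef_pos: [0.4807, -0.1764, 0.1792]
tool_rot: [1.0, -0.002, -0.001, -0.0]
contact_force: [-6.3, 0.1, -2.5]
gripper_width: 0.503
```

Call:
jog_arm(
  commands=[
    [0, 0, 1.5, 0, 0, 0],
    [0, 0, 1.5, 0, 0, 0],
    [0, 0, 1.5, 0, 0, 0],
    [0, 0, 1.5, 0, 0, 0],
    [0, 0, 1.5, 0, 0, 0],
    [0, 0, 1.5, 0, 0, 0],
    [0, 0, 1.5, 0, 0, 0],
    [0, 0, 1.5, 0, 0, 0],
    [0, 0, 1, 0, 0, 0],
    [0, 0, 0.5, 0, 0, 0],
  ],
)

```text
t: 16.25
eef_pos: [0.4818, -0.1766, 0.1663]
tool_rot: [1.0, -0.002, 0.0, 0.0]
contact_force: [0.1, -0.1, -2.4]
gripper_width: 0.498
```

Fx fell back to 0 as the shoulder reached mouth level, so the flap has sprung shut. Next is a gentle descent for the seat, in steps of at most 6 mm.

Call:
jog_arm(
  commands=[
    [0, 0, 0.6, 0, 0, 0],
    [0, 0, 0.6, 0, 0, 0],
    [0, 0, 0.6, 0, 0, 0],
    [0, 0, 0.6, 0, 0, 0],
    [0, 0, 0.6, 0, 0, 0],
    [0, 0, 0.6, 0, 0, 0],
    [0, 0, 0.6, 0, 0, 0],
    [0, 0, 0.6, 0, 0, 0],
    [0, 0, 0.6, 0, 0, 0],
    [0, 0, 0.6, 0, 0, 0],
  ],
)

```text
t: 17.25
eef_pos: [0.4817, -0.1767, 0.1607]
tool_rot: [1.0, -0.002, 0.0, 0.0]
contact_force: [-1.3, 0.8, 2.2]
gripper_width: 0.506
```

Run:
```python
from h import *
go(.4815,-.1767,.16,-.2)
s=bot.camera("scene")
cv2.imwrite("pics/f2.png",cv2.convertScaleAbs(cv2.resize(s["frame"][90:210,170:290],(600,600),interpolation=cv2.INTER_CUBIC),alpha=1.6,beta=25))
print(bot.state()["contact_force"])
```

```text
t 17.25 pos [ 0.4817 -0.1767  0.1607] yaw [ 1.     -0.0031] -0.18 F [-1.33  0.78  2.2 ] w 0.506
shift [-0.2  0.   0.7] turn [ 0.0002 -0.0004  0.0004]
[-0.94580699  0.06638794  2.50435575]
```

View pics/f2.png

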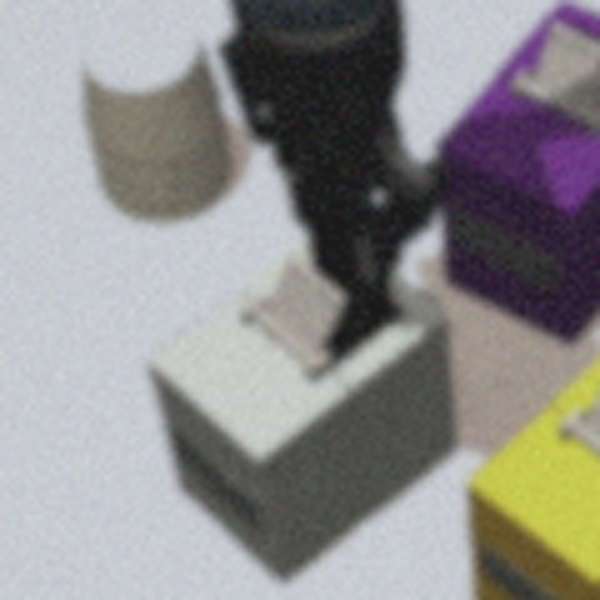

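The flap is shut over the shoulder (crop (295,310)). Fz rose by about 4 N, so the foot is just on the seat. I press on in small steps towards Fz of about +7 (9 N minus the weight of about 2 N).

Call:
jog_arm(
  commands=[
    [0, 0, 0.5, 0, 0, 0],
    [0, 0, 0.5, 0, 0, 0],
    [0, 0, 0.5, 0, 0, 0],
    [0, 0, 0.5, 0, 0, 0],
    [0, 0, 0.5, 0, 0, 0],
    [0, 0, 0.5, 0, 0, 0],
    [0, 0, 0.5, 0, 0, 0],
    [0, 0, 0, 0, 0, 0],
    [0, 0, 0, 0, 0, 0],
    [0, 0, 0, 0, 0, 0],
  ],
)

```text
t: 18.3
eef_pos: [0.4817, -0.1767, 0.1571]
tool_rot: [1.0, -0.002, 0.0, 0.0]
contact_force: [-2.1, 0.8, 5.4]
gripper_width: 0.506
```

```bash
cat > f.py <<'E'
from h import *
go(.4815,-.1767,.16,-.2)
F=[]
for i in range(4): bot.camera("scene");F.append(bot.state()["contact_force"])
print(np.round(np.mean(F,0),2),np.round(np.std(F,0),2))
E
python3 f.py
```

```text
t 18.3 pos [ 0.4817 -0.1767  0.1571] yaw [ 1.     -0.0032] -0.18 F [-2.13  0.85  5.41] w 0.506
shift [-0.2  0.  -2.9] turn [ 0.0002 -0.0004  0.0003]
[-1.68  1.18  5.65] [0.79 0.45 0.35]
```

About 1 N per mm confirms the sprung seat. It has given about 3.5 mm so far, so 1.5 mm more, then hold.

Call:
jog_arm(
  commands=[
    [0, 0, 0.5, 0, 0, 0],
    [0, 0, 0.5, 0, 0, 0],
    [0, 0, 0.6, 0, 0, 0],
    [0, 0, 0, 0, 0, 0],
    [0, 0, 0, 0, 0, 0],
    [0, 0, 0, 0, 0, 0],
    [0, 0, 0, 0, 0, 0],
    [0, 0, 0, 0, 0, 0],
    [0, 0, 0, 0, 0, 0],
    [0, 0, 0, 0, 0, 0],
  ],
)

```text
t: 19.5
eef_pos: [0.4818, -0.1767, 0.1557]
tool_rot: [1.0, -0.002, 0.0, 0.0]
contact_force: [-2.3, 1.3, 7.0]
gripper_width: 0.502
```

```bash
python3 f.py
```

```text
t 19.5 pos [ 0.4818 -0.1767  0.1557] yaw [ 1.     -0.0031] -0.18 F [-2.26  1.25  7.02] w 0.502
shift [-0.3  0.  -4.3] turn [ 0.0002 -0.0004  0.0004]
[-2.03  1.31  7.25] [0.44 0.22 0.36]
```

Call:
jog_arm(
  commands=[
    [0, 0, -0.7, 0, 0, 0],
    [0, 0, -0.7, 0, 0, 0],
    [0, 0, -0.7, 0, 0, 0],
    [0, 0, -0.7, 0, 0, 0],
    [0, 0, -0.7, 0, 0, 0],
    [0, 0, -0.7, 0, 0, 0],
    [0, 0, -0.6, 0, 0, 0],
    [0, 0, -0.4, 0, 0, 0],
    [0, 0, 0, 0, 0, 0],
    [0, 0, 0, 0, 0, 0],
  ],
)

```text
t: 20.7
eef_pos: [0.4816, -0.1767, 0.1603]
tool_rot: [1.0, -0.002, -0.0, -0.0]
contact_force: [-1.1, 0.7, 3.3]
gripper_width: 0.5
```

```bash
python3 f.py
```

```text
t 20.7 pos [ 0.4816 -0.1767  0.1603] yaw [ 1.     -0.0032] -0.18 F [-1.1   0.7   3.34] w 0.5
shift [-0.1  0.   0.3] turn [-0.      0.      0.0003]
[-0.93  0.3   2.41] [0.21 0.11 0.56]
```

Seat force is about 4.3 N with almost no travel left. I ease another 0.7 mm and open gently, with reduced grip first.

Call:
jog_arm(
  commands=[
    [0, 0, -0.3, 0, 0, 0],
    [0, 0, -0.3, 0, 0, 0],
    [0, 0, -0.2, 0, 0, 0],
    [0, 0, 0, 0, 0, 0],
    [0, 0, 0, 0, 0, 0],
    [0, 0, 0, 0, 0, 0],
    [0, 0, 0, 0, 0, 0],
    [0, 0, 0, 0, 0, 0],
    [0, 0, 0, 0, 0, 0],
    [0, 0, 0, 0, 0, 0],
  ],
  newtons=40,
)

```text
t: 21.9
eef_pos: [0.4816, -0.1767, 0.1612]
tool_rot: [1.0, -0.002, 0.0, 0.0]
contact_force: [-0.9, -0.3, 1.0]
gripper_width: 0.502
```

Call:
jog_arm(
  commands=[
    [0, 0, 0, 0, 0, 0],
    [0, 0, 0, 0, 0, 0],
    [0, 0, 0, 0, 0, 0],
    [0, 0, 0, 0, 0, 0],
    [0, 0, 0, 0, 0, 0],
    [0, 0, 0, 0, 0, 0],
    [0, 0, 0, 0, 0, 0],
    [0, 0, 0, 0, 0, 0],
    [0, 0, 0, 0, 0, 0],
    [0, 0, 0, 0, 0, 0],
  ],
  hand=0.1,
)

```text
t: 22.9
eef_pos: [0.4816, -0.1766, 0.1612]
tool_rot: [1.0, -0.002, 0.0, -0.0]
contact_force: [-0.4, -1.1, -0.4]
gripper_width: 0.903
```

Released, with forces near zero. I raise straight up and away, then look.

Call:
jog_arm(
  commands=[
    [0, 0, -3, 0, 0, 0],
    [0, 0, -6, 0, 0, 0],
    [0, 0, -10, 0, 0, 0],
    [0, 0, -16, 0, 0, 0],
    [0, 0, -20, 0, 0, 0],
    [0, 0, -20, 0, 0, 0],
    [0, 0, -20, 0, 0, 0],
    [0, 0, -20, 0, 0, 0],
    [0, 0, -15, 0, 0, 0],
    [0, 0, -8, 0, 0, 0],
  ],
)

```text
t: 23.9
eef_pos: [0.4822, -0.177, 0.3017]
tool_rot: [1.0, -0.002, 0.001, 0.001]
contact_force: [-0.4, -1.4, -0.2]
gripper_width: 0.9
```

Run:
```python
from h import *
go(.48,-.177,.3,-.2)
s=bot.camera("scene")
P=cloud(s).reshape(-1,3)
Q=P[(abs(P[:,0]-.481)<.025)&(abs(P[:,1]+.177)<.035)&(P[:,2]>.17)&(P[:,2]<.235)]
T=Q[Q[:,2]>.195]
print(len(Q),"fin pct",np.round(np.percentile(Q,[3,50,97],0),4).tolist(),"top",np.round(np.median(T,0),4),len(T))
cv2.imwrite("pics/e1.png",cv2.convertScaleAbs(cv2.resize(s["frame"][90:210,170:290],(600,600),interpolation=cv2.INTER_CUBIC),alpha=1.6,beta=25))
```

```text
t 23.9 pos [ 0.4822 -0.177   0.3017] yaw [ 1.     -0.0032] -0.18 F [-0.43 -1.39 -0.18] w 0.9
shift [-2.2  0.1  1.7] turn [ 0.0018 -0.0029  0.0003]
241 fin pct [[0.4734, -0.1972, 0.1715], [0.4864, -0.1717, 0.1977], [0.4906, -0.155, 0.2063]] top [ 0.4828 -0.1742  0.2028] 137
```

View pics/e1.png

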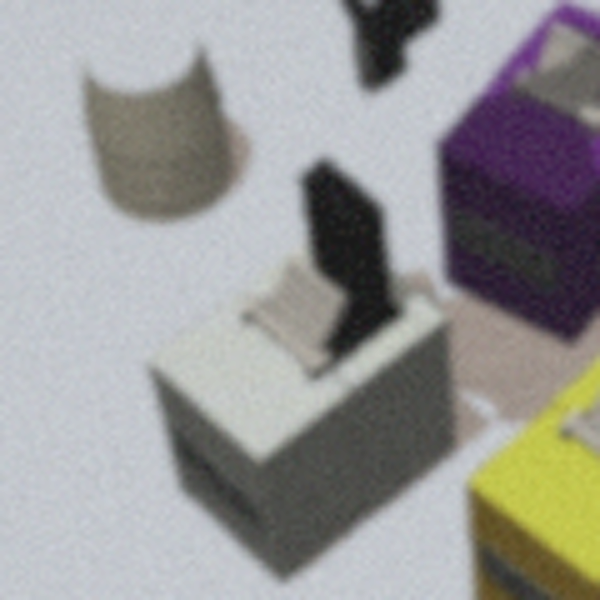

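The fin stands upright in the bay at (345,250), with its top at z 0.203, so the foot is at 0.057, the seat contact height. The flap is shut behind it and the gripper is clear.

```bash
python3 -c "
from plant import bot
print(bot.finish_job())"
```

```text
the job is handed in; nothing more can be done
None
```

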